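Move the nitrogen to the vial that waits for it

ROBOT

A 6-joint arm with a two-finger parallel gripper is mounted at the origin on the work surface. World frame = base frame: x ahead of the robot, y to its left, z up, the work surface at z = 0. Lengths are in mm, angles in degrees, forces in N, time in s.
With the tool pointing down it reaches from about 300 to 850 mm from the base axis. Payload 4.2 kg.
Tool frame: the origin (TCP) lies at the very end of the fingers, on their centre line; the grasp point (between the pads) lies 19 mm behind it (env.grip_depth is the distance from the TCP to the grasp point, in mm); y points along the fingers, z is the direction in which the jaws open and shut, and the axes are right-handed (so a half turn about y gives the same grasp; the last joint's range is limited). The gripper opens to 91 mm and grips with 3 to 60 N. Pads are 32 mm wide; open, the fingers measure 118 mm over their backs; the gripper's body (76 mm by 178 mm) begins 60 mm behind the grasp point.
Start: joints at [-72.307, 18.312, 89.639, -0, 72.044, -1.146], TCP at [185.676, -544.215, 189.176] pointing down, gripper open.
Joint ranges: [-177.97, 177.97], [-48.28, 115.42], [12.27, 149.76], [-77.06, 257.06], [2.81, 150.46], [-146.56, 146.56]. Speed limits (degrees/s): [147.25, 147.25, 180, 180, 180, 180].

INTERFACE

Orientations are given as [roll, pitch, yaw] about the fixed x, y, z axes, in that order (R = Rz(yaw) Ry(pitch) Rx(roll)).
In Python, from workcell import state, imaging, job, env gives the robot as it stands.
- The arm moves only by the shell command python3 -m pendant 'ROWS' [FORCE]. ROWS is JSON, a list of rows, each an object with "delta_pos": the shift along the tool's x, y, z in cm, a list of three; "twist": the turn, a rotation vector about the tool's x, y, z in degrees, a list of three; "grip": the opening in per cent of the stroke, from 0 (shut) to 100 (fully open). In form: [{"delta_pos": [tx, ty, tz], "twist": [wx, wy, wz], "grip": grip}, ...]. A call has exactly 5 rows; each row is the pose to reach, as a shift and turn from the pose commanded when the call began, along the tool's axes at that moment; what a row does not reach only later rows make up. A row lasts 1/10 s, in which the tool goes at most 50 mm and 8.59 degrees, less where a joint would pass 70% of its speed; a pose out of reach is approached as far as the arm can. A call with a gripper value outside its range is refused whole. The fingers move at their own pace and stop on an object; FORCE is the grip in N (left out, the last holds). Time passes only in rows, so rows that repeat a pose let the fingers close, or fill a call up. It gives the time, the measured TCP pose, the force and the opening at its end, in the units of the state.
- state(): the state, without advancing time (a new reading comes with each control period).
- imaging.grab_frame(name): name is "scene" or "top" or "wrist"; returns (picture, depth): 480x640x3 uint8, red, green, blue; 480x640 float32, mm along the optical axis (not along the pixel's ray), 0 where there is no reading.
- imaging.camera_info(name): a dict with "fx", "fy", "cx", "cy" (pixels), "R" (3x3) and "t" (3): a world point X has camera coordinates R X + t. Camera axes: x right, y down, z forward; pixel columns grow to the right and rows downward; lengths in mm; the calibration is good to about 2 mm. The wrist camera is an equidistant fisheye: a pixel r from the principal point sees the ray r / f radians off the axis. A picture is of the moment at which its call begins: read the wrist's pose just before it. camera_info takes no time and is no camera call; for the wrist camera it gives the pose at the moment of the call.
- job.job_done(): hands the job in, once; it reports no verdict.
The state is a dict: "time_s": time; "qpos": joint angles; "qvel": joint speeds; "effort": joint torques, N m; "ee_pos": TCP position; "ee_rot": TCP orientation; "force": force on the tool from outside, world axes, zero at the start; "torque": the same for the moment, N m; "gripper_width": finger opening in mm.
Only numpy, scipy, OpenCV 4.12 (cv2) and the standard library are available. Lean on these libraries where they do the work, as an engineer would, in place of code of your own. Each camera call takes 0.05 s, during which the arm holds its last target.

TASK

On the block evaporator, one gas valve is still open over a well with no vial, and one vial stands under a valve that is shut. Push valve handles round with a fingertip, without pinching them, so that the valve over the empty well is fully shut and the valve over the waiting vial is fully open. Leave the other two valves as they are and all the vials standing in their wells.

Things in the scene. Friction and masses are not known exactly. Their poses are not given: they have to be found in the camera images.
- bath: Grey heated block bath, 490 mm wide (its y), 280 mm deep (its x), decks 85 mm high; origin on the bench below the row of valve stems, 160 mm behind its front face; x points away from the robot, along the gas branches. Four blocks side by side at 110 mm spacing each have one 40 mm well at x = -70 mm. The unit is fixed in a run but stands elsewhere each time
- valve_a (a joint): Quarter-turn handle of gas valve a, rad: 0 = fully open (handle along its branch, pointing from the stem to the header, the bath's +x), 1.571 = fully shut (handle across its branch, pointing to the bath's -y); it turns clockwise, seen from above, to shut. An open one may start up to 0.3 short of its stop. Hard stops at both ends; it stays where it is left, and takes about 0.2 N m (3 to 4 N near the tip)
- stem_a (a point): Point on the vertical turning axis of valve a at mid-height of its handle, 249 mm above the bench; its x and y axes are those of the bath. All four valves are alike; which letter stands at which place along the header varies
- handle_a (a point): Point in the middle of the black handle of valve a, 65 mm out from the stem axis. The sleeve runs level from 20 to 80 mm out, 15 mm wide and 14 mm high (242 to 256 mm above the bench), with clear air 17 mm or more below it; its x axis points outwards along the handle, its y axis to its left side
- needle_a (a point): Lower tip of the gas needle fed by valve a, 153 mm above the bench, centred over one well. Each branch is a 12 mm tube (centre 205 mm high, valve body to 220 mm) from the steel header, which runs along the bath's y 90 mm behind the stems (20 mm thick, clamps to 217 mm high). At the header's +y end, 222 to 264 mm from its middle, sits a regulator with a gauge, 226 mm high
- valve_b (a joint): Quarter-turn handle of gas valve b, rad: 0 = fully open (handle along its branch, pointing from the stem to the header, the bath's +x), 1.571 = fully shut (handle across its branch, pointing to the bath's -y); it turns clockwise, seen from above, to shut. An open one may start up to 0.3 short of its stop. Hard stops at both ends; it stays where it is left, and takes about 0.2 N m (3 to 4 N near the tip)
- stem_b (a point): Point on the vertical turning axis of valve b at mid-height of its handle, 249 mm above the bench; its x and y axes are those of the bath. All four valves are alike; which letter stands at which place along the header varies
- handle_b (a point): Point in the middle of the black handle of valve b, 65 mm out from the stem axis. The sleeve runs level from 20 to 80 mm out, 15 mm wide and 14 mm high (242 to 256 mm above the bench), with clear air 17 mm or more below it; its x axis points outwards along the handle, its y axis to its left side
- needle_b (a point): Lower tip of the gas needle fed by valve b, 153 mm above the bench, centred over one well. Each branch is a 12 mm tube (centre 205 mm high, valve body to 220 mm) from the steel header, which runs along the bath's y 90 mm behind the stems (20 mm thick, clamps to 217 mm high). At the header's +y end, 222 to 264 mm from its middle, sits a regulator with a gauge, 226 mm high
- valve_c (a joint): Quarter-turn handle of gas valve c, rad: 0 = fully open (handle along its branch, pointing from the stem to the header, the bath's +x), 1.571 = fully shut (handle across its branch, pointing to the bath's -y); it turns clockwise, seen from above, to shut. An open one may start up to 0.3 short of its stop. Hard stops at both ends; it stays where it is left, and takes about 0.2 N m (3 to 4 N near the tip)
- stem_c (a point): Point on the vertical turning axis of valve c at mid-height of its handle, 249 mm above the bench; its x and y axes are those of the bath. All four valves are alike; which letter stands at which place along the header varies
- handle_c (a point): Point in the middle of the black handle of valve c, 65 mm out from the stem axis. The sleeve runs level from 20 to 80 mm out, 15 mm wide and 14 mm high (242 to 256 mm above the bench), with clear air 17 mm or more below it; its x axis points outwards along the handle, its y axis to its left side
- needle_c (a point): Lower tip of the gas needle fed by valve c, 153 mm above the bench, centred over one well. Each branch is a 12 mm tube (centre 205 mm high, valve body to 220 mm) from the steel header, which runs along the bath's y 90 mm behind the stems (20 mm thick, clamps to 217 mm high). At the header's +y end, 222 to 264 mm from its middle, sits a regulator with a gauge, 226 mm high
- valve_d (a joint): Quarter-turn handle of gas valve d, rad: 0 = fully open (handle along its branch, pointing from the stem to the header, the bath's +x), 1.571 = fully shut (handle across its branch, pointing to the bath's -y); it turns clockwise, seen from above, to shut. An open one may start up to 0.3 short of its stop. Hard stops at both ends; it stays where it is left, and takes about 0.2 N m (3 to 4 N near the tip)
- stem_d (a point): Point on the vertical turning axis of valve d at mid-height of its handle, 249 mm above the bench; its x and y axes are those of the bath. All four valves are alike; which letter stands at which place along the header varies
- handle_d (a point): Point in the middle of the black handle of valve d, 65 mm out from the stem axis. The sleeve runs level from 20 to 80 mm out, 15 mm wide and 14 mm high (242 to 256 mm above the bench), with clear air 17 mm or more below it; its x axis points outwards along the handle, its y axis to its left side
- needle_d (a point): Lower tip of the gas needle fed by valve d, 153 mm above the bench, centred over one well. Each branch is a 12 mm tube (centre 205 mm high, valve body to 220 mm) from the steel header, which runs along the bath's y 90 mm behind the stems (20 mm thick, clamps to 217 mm high). At the header's +y end, 222 to 264 mm from its middle, sits a regulator with a gauge, 226 mm high
- vial_a_mid (a point): Open amber glass vial a, 36 mm across, 90 mm tall, about 70 g, loose in one of the wells; the point lies on its axis half-way up, 100 mm above the bench. It ends about 8 mm below its needle
- vial_b_mid (a point): Open amber glass vial b, 36 mm across, 90 mm tall, about 70 g, loose in one of the wells; the point lies on its axis half-way up, 100 mm above the bench. It ends about 8 mm below its needle
- vial_c_mid (a point): Open amber glass vial c, 36 mm across, 90 mm tall, about 70 g, loose in one of the wells; the point lies on its axis half-way up, 100 mm above the bench. It ends about 8 mm below its needle

How it is judged (in metres and radians):
At the end, for the whole second after the job is handed in: The valve over the empty well is within 0.1 rad of its shut stop and the valve over the waiting vial within 0.1 rad of its open stop, both at rest; the other two handles are within 6 mm of where they were, and every vial is upright and within 8 mm of where it stood (value of joint valve_c above 1.47 rad and value of joint valve_d below 0.1 rad and velocity of joint valve_c between -0.05 and 0.05 rad/s and velocity of joint valve_d between -0.05 and 0.05 rad/s and distance of each of handle_a, handle_b from where it was at the start of the episode below 0.006 m and distance of each of vial_a_mid, vial_b_mid, vial_c_mid from where it was at the start of the episode below 0.008 m and angle between each of vial_a_mid, vial_b_mid, vial_c_mid's own z axis and vertical below 0.15 rad); the robot touches nothing.
It fails at once if a handle was pinched: fingers pressed on both of its flanks at once ((contact force between the fingers and valve_c_c4 above 1 N and contact force between the fingers and valve_c_c5 above 1 N) or (contact force between the fingers and valve_d_c4 above 1 N and contact force between the fingers and valve_d_c5 above 1 N)).
It fails at once if a vial was moved, lifted or tipped (distance of any of vial_a_mid, vial_b_mid, vial_c_mid from where it was at the start of the episode above 0.012 m or angle between any of vial_a_mid, vial_b_mid, vial_c_mid's own z axis and vertical above 0.3 rad).
It fails at once if a valve that feeds a vial in use was turned (distance of any of handle_a, handle_b from where it was at the start of the episode above 0.01 m).
It also fails if it takes over 45 s, if anything falls off the work surface, if the arm or the gripper's body presses on something with over 40 N, if the wrist force passes 120 N, or if a joint passes its speed limit or range.

## Working session

There is one attempt and no reset: what is moved stays moved. The work goes in short steps, Python scripts to look and compute and a shell command to move; the robot and the scene stay as the last step left them, time stands still between calls to the robot, and variables do not carry over. Pictures are saved under pics/ and viewed, and the job is handed in when it is done.

```bash
ls; mkdir -p pics
python3 - <<'E'
from workcell import state, imaging, job, env
import cv2
s=state();print(s)
for n in("scene","top"):
    p,d=imaging.grab_frame(n);cv2.imwrite(f"pics/{n}0.png",p[:,:,::-1])
    import numpy as np;np.save(f"pics/{n}0.npy",d)
    i=imaging.camera_info(n);print(n,i)
E
```

```text
pics
{'time_s': 0.0, 'qpos': array([-7.23077482e+01,  1.83513051e+01,  8.97054348e+01, -1.31378113e-03,
        7.20425875e+01, -1.14448490e+00]), 'qvel': array([ 0.04151982, -0.0594377 , -0.05422254, -0.06625352,  0.12885169,
       -0.02028728]), 'effort': array([-1.67376806e-03, -4.12466025e+01, -2.31974173e+01,  7.26065249e-02,
        4.55706054e-02, -1.23600112e-04]), 'ee_pos': array([ 185.49619332, -543.69288433,  188.33025564]), 'ee_rot': array([-9.00993325e+01,  7.35105218e-04, -1.61162858e+02]), 'force': array([ 0.25193066, -0.09891529,  0.03623232]), 'torque': array([-0.03410428, -0.00108404, -0.01114471]), 'gripper_width': 90.85600133867199}
scene {'fx': 504.50090464788644, 'fy': 504.50090464788644, 'cx': 319.75101286052393, 'cy': 240.6579203605623, 'R': array([[ 0.84279837, -0.5380905 ,  0.01222821],
       [-0.38165213, -0.61348396, -0.69136032],
       [ 0.37951623,  0.57801042, -0.72240666]]), 't': array([-429.29979249,  326.86972556,  668.89273576])}
top {'fx': 554.0902858946209, 'fy': 554.0902858946209, 'cx': 312.36244126140235, 'cy': 240.67799368281322, 'R': array([[ 0.00358832, -0.99956601, -0.02923907],
       [-0.99822788, -0.00184366, -0.05947854],
       [ 0.05939882,  0.02940069, -0.99780127]]), 't': array([  41.87660389,  544.47416502, 1044.28545661])}
```

View pics/scene0.png

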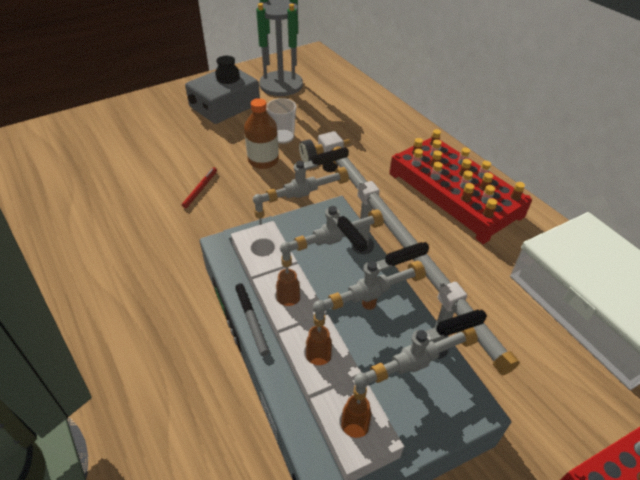

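View pics/top0.png

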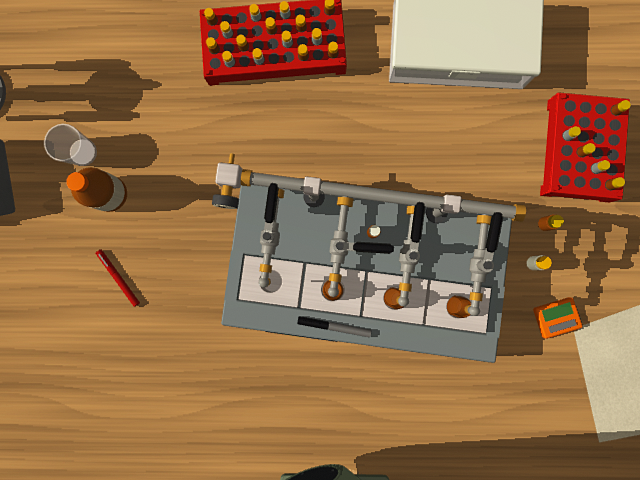

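The empty well is the leftmost in the top view: needle at (265,283), valve handle at (271,203), open. The second valve's handle, at (373,248), is across its branch (shut) over a vial at (332,290). The two on the right are open. Next I measure the handles and stems.

```bash
cat > h.py <<'E'
import numpy as np,cv2
from workcell import state, imaging, env
def ray(n,uv,z):
    i=imaging.camera_info(n);R=i['R'];t=i['t']
    d=R.T@np.array([(uv[0]-i['cx'])/i['fx'],(uv[1]-i['cy'])/i['fy'],1]);o=-R.T@t
    return o+d*(z-o[2])/d[2]
def handles(p,box=(200,150,520,262)):
    x0,y0,x1,y1=box
    m=(p.max(2)<45).astype(np.uint8); mm=np.zeros_like(m);mm[y0:y1,x0:x1]=m[y0:y1,x0:x1]
    mm=cv2.morphologyEx(mm,cv2.MORPH_OPEN,np.ones((3,3)))
    n,l,s,c=cv2.connectedComponentsWithStats(mm)
    for k in range(1,n):
        if s[k,4]<120: continue
        cs,_=cv2.findContours((l==k).astype(np.uint8),0,1)
        r=cv2.minAreaRect(cs[0]);b=cv2.boxPoints(r)
        e=sorted([(np.linalg.norm(b[i]-b[(i+1)%4]),i) for i in range(4)])
        ends=[(b[i]+b[(i+1)%4])/2 for _,i in e[:2]]
        W=[ray("top",q,256) for q in ends]
        print(s[k,4],c[k].round(1),[w[:2].round(1) for w in W],"len",np.linalg.norm(W[0]-W[1]).round(1),"wid_px",round(e[0][0],1),"cen",((W[0]+W[1])/2)[:2].round(1))
E
python3 - <<'E'
from h import *
p=cv2.imread("pics/top0.png")[:,:,::-1]
handles(p)
d=np.load("pics/top0.npy")
c=p[150:330,210:520,::-1];cv2.imwrite("pics/crop0.png",cv2.resize(c,None,fx=2.5,fy=2.5,interpolation=2))
s=state();from scipy.spatial.transform import Rotation as Ro
print(Ro.from_euler('xyz',s['ee_rot'],degrees=True).as_matrix().round(3))
E
```

```text
381 [271.  202.9] [array([615.3,  94.2]), array([557.6, 102. ])] len 58.3 wid_px 10.3 cen [586.5  98.1]
390 [417.4 221.9] [array([ 586.9, -122.8]), array([ 529.6, -114.9])] len 57.8 wid_px 10.5 cen [ 558.2 -118.9]
431 [493.9 232. ] [array([ 572.1, -236.7]), array([ 514.8, -224.5])] len 58.6 wid_px 11.6 cen [ 543.5 -230.6]
383 [373.  247.2] [array([521. , -82.7]), array([520.9, -23.8])] len 58.9 wid_px 10.0 cen [520.9 -53.3]
[[-0.946 -0.     0.323]
 [-0.323  0.001 -0.946]
 [-0.    -1.    -0.002]]
```

View pics/crop0.png

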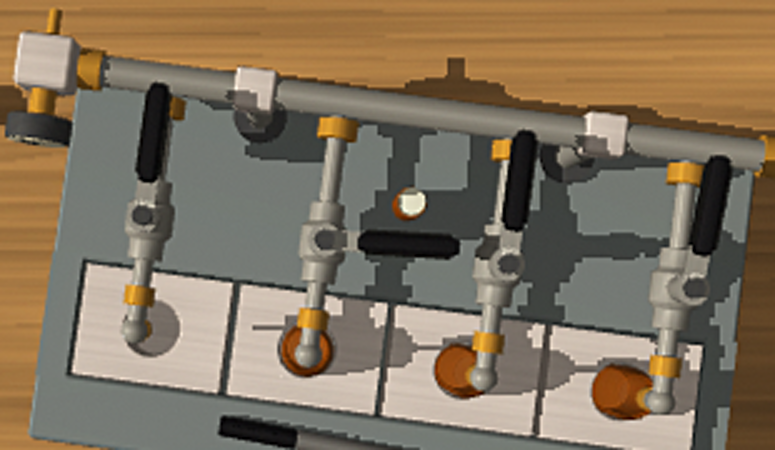

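Third and fourth valves (handle centres (417,222) and (494,232)) belong to vials in use, so I leave them alone. The bath yaw is about -7.4°, with stem c at about (537,105) and stem d at about (521,-3). First I rise, close the gripper, and turn the tool so that its x is bath -x and its z is bath -y.

```bash
python3 -m pendant '[{"delta_pos":[0,-4,0],"twist":[0,6.5,0],"grip":0},{"delta_pos":[0,-8,0],"twist":[0,13,0],"grip":0},{"delta_pos":[0,-12,0],"twist":[0,20,0],"grip":0},{"delta_pos":[0,-13,0],"twist":[0,26.3,0],"grip":0},{"delta_pos":[0,-13,0],"twist":[0,26.3,0],"grip":0}]' 10
python3 - <<'E'
from h import *
from scipy.spatial.transform import Rotation as Ro
s=state();R=Ro.from_euler('xyz',s['ee_rot'],degrees=True).as_matrix();print(R.round(3))
a=np.radians(-7.4);B=np.array([[np.cos(a),-np.sin(a)],[np.sin(a),np.cos(a)]])
T=np.r_[np.array([537,105])+B@[60,42],318];print(T,R.T@(T-s['ee_pos'])/10)
E
```

```text
time_s: 0.6
ee_pos: [185.9, -545.0, 321.1]
ee_rot: [-89.8, 0.1, 172.6]
force: [-0.0, 0.1, -0.1]
gripper_width: 54.2
[[-0.992  0.001 -0.13 ]
 [ 0.13  -0.004 -0.992]
 [-0.002 -1.     0.004]]
[601.9096848  138.92245303 318.        ] [-32.38175298   0.0923491  -73.20513012]
```

```bash
python3 -m pendant '[{"delta_pos":[-2,0,-4.5],"twist":[0,0,0],"grip":0},{"delta_pos":[-4,0,-9],"twist":[0,0,0],"grip":0},{"delta_pos":[-6,0,-13.5],"twist":[0,0,0],"grip":0},{"delta_pos":[-8,0,-18],"twist":[0,0,0],"grip":0},{"delta_pos":[-10,0,-22.5],"twist":[0,0,0],"grip":0}]'
python3 -m pendant '[{"delta_pos":[-2,0,-4.5],"twist":[0,0,0],"grip":0},{"delta_pos":[-4,0,-9],"twist":[0,0,0],"grip":0},{"delta_pos":[-6,0,-13.5],"twist":[0,0,0],"grip":0},{"delta_pos":[-8,0,-18],"twist":[0,0,0],"grip":0},{"delta_pos":[-10,0,-22.5],"twist":[0,0,0],"grip":0}]'
python3 -m pendant '[{"delta_pos":[-2,0,-4.5],"twist":[0,0,0],"grip":0},{"delta_pos":[-4,0,-9],"twist":[0,0,0],"grip":0},{"delta_pos":[-6,0,-13.5],"twist":[0,0,0],"grip":0},{"delta_pos":[-8,0,-18],"twist":[0,0,0],"grip":0},{"delta_pos":[-10,0,-22.5],"twist":[0,0,0],"grip":0}]'
cat >> h.py <<'E'
from scipy.spatial.transform import Rotation as Ro
a=np.radians(-7.4);B=np.array([[np.cos(a),-np.sin(a)],[np.sin(a),np.cos(a)]])
C=np.array([537,105.]);D=np.array([521,-3.])
def go(S,off,z):
    s=state();R=Ro.from_euler('xyz',s['ee_rot'],degrees=True).as_matrix()
    T=np.r_[S+B@off,z]
    print("rel stem",(B.T@(s['ee_pos'][:2]-S)).round(1),"z",s['ee_pos'][2].round(1),"delta cm",(R.T@(T-s['ee_pos'])/10).round(2),"F bath",(B.T@s['force'][:2]).round(1),s['force'][2].round(1),"w",s['gripper_width'].round(1),"t",s['time_s'])
E
python3 -c "
from h import *
go(C,[60,42],318)"
```

```text
time_s: 1.1
ee_pos: [314.0, -331.7, 317.3]
ee_rot: [-90.1, -0.1, 172.7]
force: [0.6, -0.5, 0.2]
gripper_width: 13.9
time_s: 1.6
ee_pos: [442.2, -121.8, 317.4]
ee_rot: [-90.0, -0.2, 172.7]
force: [0.4, -0.6, 0.3]
gripper_width: 0.4
time_s: 2.1
ee_pos: [570.7, 88.0, 317.0]
ee_rot: [-89.9, -0.2, 172.7]
force: [-0.1, -0.6, 0.4]
gripper_width: 0.3Traceback (most recent call last):
  File "<string>", line 3, in <module>
    go(C,[60,42],318)
    ~~^^^^^^^^^^^^^^^
  File "h.py", line 26, in go
    print("rel stem",(B.T@(s['ee_pos'][:2]-S)).round(1),"z",s['ee_pos'][2].round(1),"delta cm",(R.T@(T-s['ee_pos'])/10).round(2),"F bath",(B.T@s['force'][:2]).round(1),s['force'][2].round(1),"w",s['gripper_width'].round(1),"t",s['time_s'])
                                                                                                                                                                                                   ^^^^^^^^^^^^^^^^^^^^^^^^
AttributeError: 'float' object has no attribute 'round'
```

```bash
sed -i "s/s\['gripper_width'\].round(1)/round(float(s['gripper_width']),1)/" h.py
python3 -m pendant '[{"delta_pos":[-1.2,0,-2.5],"twist":[0,0,0],"grip":0},{"delta_pos":[-2.4,0,-5],"twist":[0,0,0],"grip":0},{"delta_pos":[-2.4,0,-5.5],"twist":[0,0,0],"grip":0},{"delta_pos":[-2.4,0,-5.5],"twist":[0,0,0],"grip":0},{"delta_pos":[-2.4,0,-5.5],"twist":[0,0,0],"grip":0}]'
python3 - <<'E'
from h import *
go(C,[60,42],233)
p,d=imaging.grab_frame("top");cv2.imwrite("pics/top1.png",p[:,:,::-1])
p,d=imaging.grab_frame("wrist");cv2.imwrite("pics/wrist1.png",p[:,:,::-1])
E
```

```text
time_s: 2.6
ee_pos: [600.9, 136.6, 318.4]
ee_rot: [-89.9, -0.1, 172.6]
force: [0.4, -0.2, -0.7]
gripper_width: 0.8
rel stem [59.3 39.6] z 318.4 delta cm [-0.08  8.54 -0.25] F bath [ 0.4 -0.1] -0.7 w 0.8 t 2.6
```

View pics/wrist1.png

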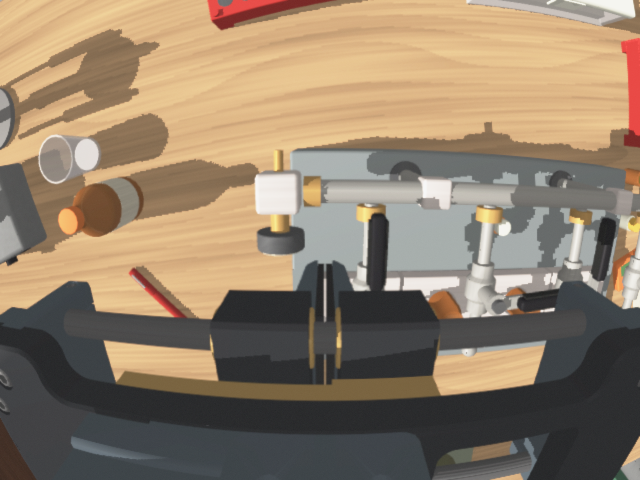

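View pics/top1.png

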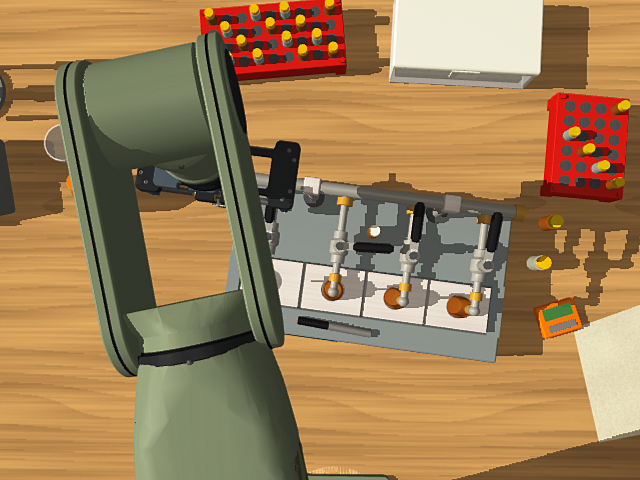

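The wrist view shows the closed fingers at (325,280), on the free side of handle c at (377,250), and clear of the regulator at (278,190). Next I go down.

```bash
python3 -m pendant '[{"delta_pos":[0,2,0],"twist":[0,0,0],"grip":0},{"delta_pos":[0,4,0],"twist":[0,0,0],"grip":0},{"delta_pos":[0,6,0],"twist":[0,0,0],"grip":0},{"delta_pos":[0,8,0],"twist":[0,0,0],"grip":0},{"delta_pos":[0,8.4,0],"twist":[0,0,0],"grip":0}]'
python3 -m pendant '[{"delta_pos":[0,0,0.5],"twist":[0,0,0],"grip":0},{"delta_pos":[0,0,1],"twist":[0,0,0],"grip":0},{"delta_pos":[0,0,1.5],"twist":[0,0,0],"grip":0},{"delta_pos":[0,0,1.9],"twist":[0,0,0],"grip":0},{"delta_pos":[0,0,2.3],"twist":[0,0,0],"grip":0}]'
python3 -c "
from h import *
go(C,[60,42],233)"
```

```text
time_s: 3.2
ee_pos: [600.0, 136.2, 233.1]
ee_rot: [-89.9, -0.2, 172.5]
force: [-0.8, -1.0, 0.5]
gripper_width: 0.3
time_s: 3.7
ee_pos: [598.9, 114.2, 235.8]
ee_rot: [-90.0, 0.1, 172.5]
force: [-0.0, -0.5, 0.4]
gripper_width: 0.5
rel stem [60.2 17.1] z 235.8 delta cm [ 0.02  0.28 -2.49] F bath [ 0.  -0.5] 0.4 w 0.5 t 3.7
```

```bash
python3 -m pendant '[{"delta_pos":[-0.2,0,0.8],"twist":[0,0,0],"grip":0},{"delta_pos":[-0.3,0,1.5],"twist":[0,0,0],"grip":0},{"delta_pos":[-0.3,0,2.3],"twist":[0,0,0],"grip":0},{"delta_pos":[-0.2,0,3.0],"twist":[0,0,0],"grip":0},{"delta_pos":[-0.1,0,3.8],"twist":[0,0,0],"grip":0}]'
python3 - <<'E'
from h import *
go(C,[61,-21],235)
p,d=imaging.grab_frame("wrist");cv2.imwrite("pics/wrist2.png",p[:,:,::-1])
E
```

```text
time_s: 4.2
ee_pos: [594.6, 76.3, 235.1]
ee_rot: [-90.0, -0.0, 172.5]
force: [-0.1, 0.6, -1.6]
gripper_width: 0.8
rel stem [ 60.8 -21.1] z 235.1 delta cm [-0.02  0.01 -0.01] F bath [-0.2  0.6] -1.6 w 0.8 t 4.2
```

View pics/wrist2.png

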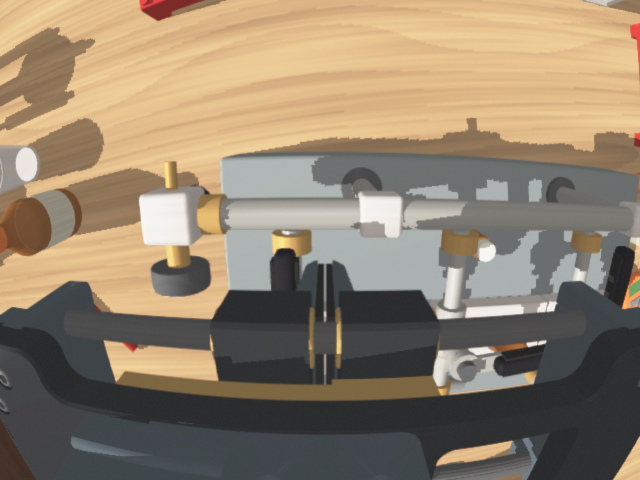

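The wrist view shows handle c at (285,270), still along its branch, but the fingers at (325,285) are now past it. The pass appears to have missed, so I check heights with the depth images.

Run:
```python
from h import *
i=imaging.camera_info("top");d=np.load("pics/top0.npy")
for u,v in [(272,190),(271,203),(270,215),(417,222),(373,248),(267,237),(339,252)]:
    z=d[v,u];X=i['R'].T@(np.array([(u-i['cx'])/i['fx']*z,(v-i['cy'])/i['fy']*z,z])-i['t']);print(u,v,X.round(1))
p,d=imaging.grab_frame("top");cv2.imwrite("pics/top2.png",p[:,:,::-1])
p,d=imaging.grab_frame("scene");cv2.imwrite("pics/scene2.png",cv2.resize(p[100:400,180:540,::-1],None,fx=2,fy=2))
```

```text
272 190 [605.6  96.7 257.7]
271 203 [585.8  97.8 259.7]
270 215 [568.   99.3 258.8]
417 222 [ 557.9 -118.   257.3]
373 248 [519.3 -53.  260.3]
267 237 [535.6 104.1 253.6]
339 252 [513.7  -3.3 248.7]
```

View pics/scene2.png

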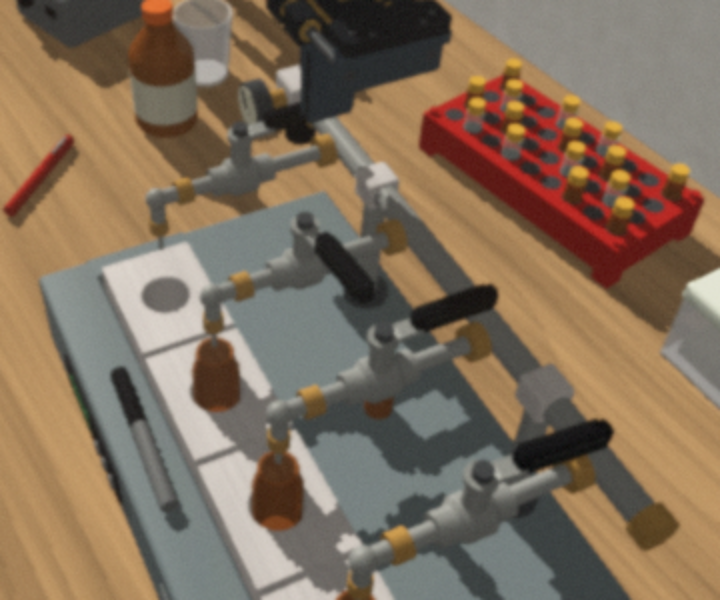

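View pics/top2.png

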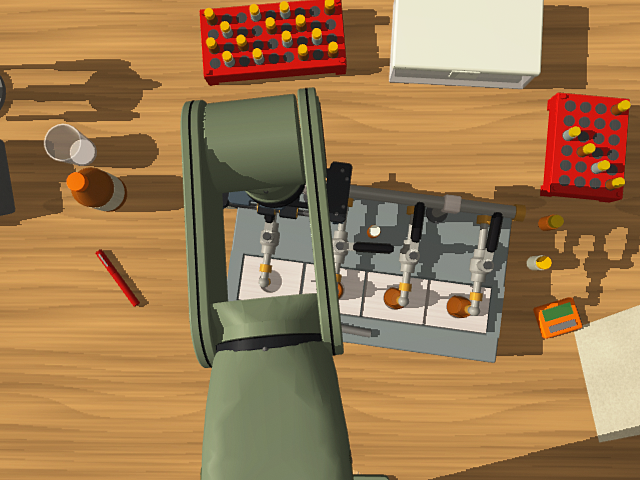

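Run:
```python
from h import *
i=imaging.camera_info("scene")
def pr(X):
    c=i['R']@np.array(X)+i['t'];return np.array([i['fx']*c[0]/c[2]+i['cx'],i['fy']*c[1]/c[2]+i['cy']])
s=state()
print(s['ee_pos'],"tcp crop px",(pr(s['ee_pos'])-[180,100])*2)
for off in[(20,0),(80,0)]: print((pr(np.r_[C+B@off,249])-[180,100])*2)
p,d=imaging.grab_frame("scene")
c=p[100:200,270:400,::-1];cv2.imwrite("pics/scene3.png",cv2.resize(c,None,fx=6,fy=6,interpolation=2))
```

```text
[594.64078633  76.42640945 235.25639745] tcp crop px [323.61991459 137.45892775]
[263.46771254 121.06541437]
[334.3012642  101.48555055]
```

View pics/scene3.png

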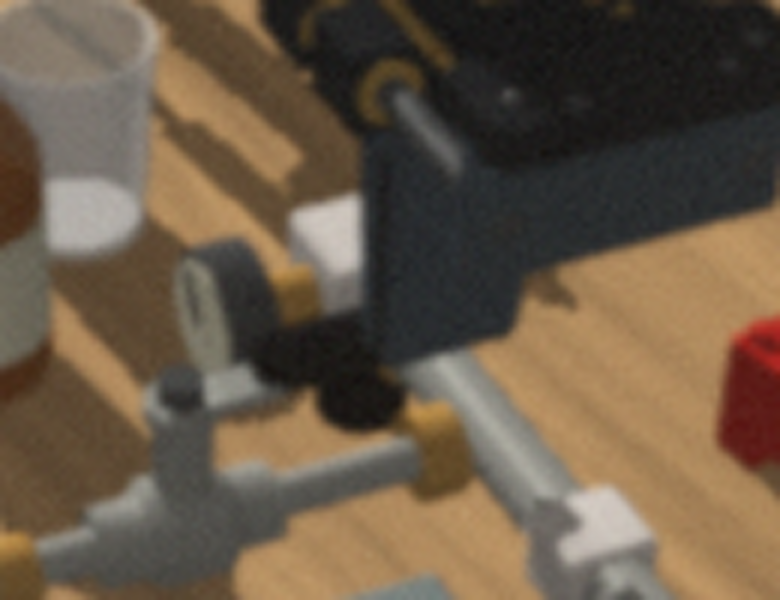

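Run:
```python
import cv2,numpy as np
p=cv2.imread("pics/scene0.png");c=p[100:200,270:400]
cv2.imwrite("pics/scene0c.png",cv2.resize(c,None,fx=6,fy=6,interpolation=2))
p=cv2.imread("pics/wrist2.png");c=p[230:400,200:480]
cv2.imwrite("pics/wrist2c.png",cv2.resize(c,None,fx=2.8,fy=2.8,interpolation=2))
```

```text
(no output)
```

View pics/scene0c.png

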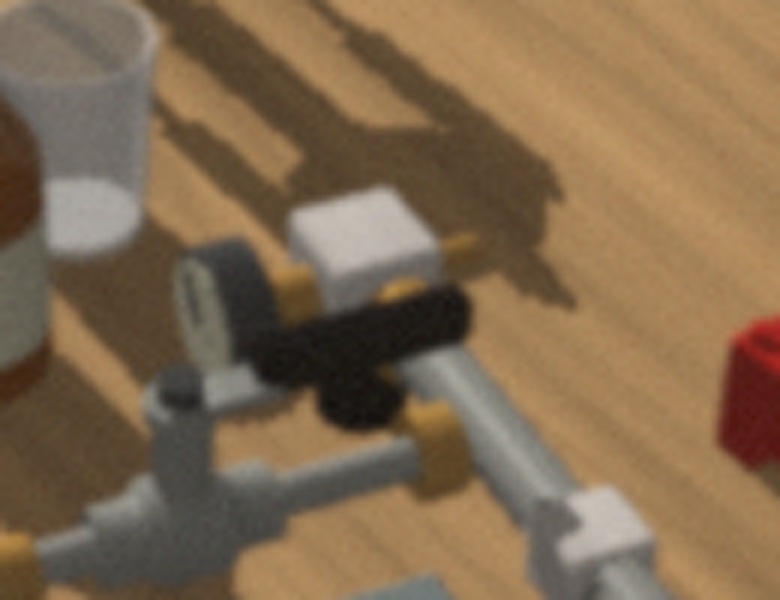

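View pics/wrist2c.png

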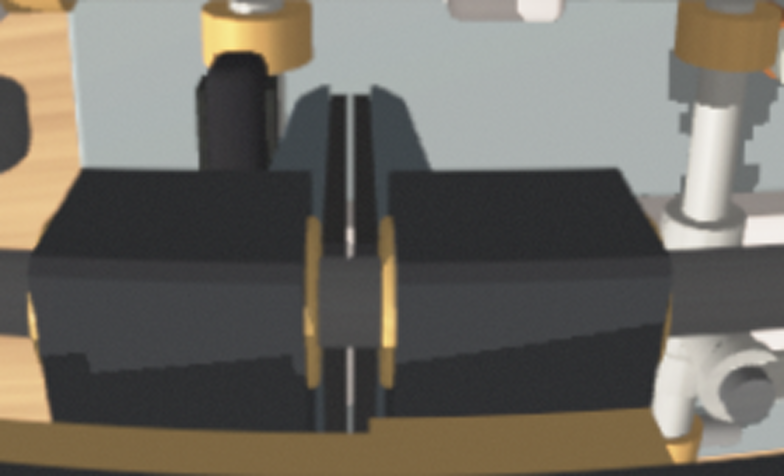

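Run:
```python
from h import *
p,d=imaging.grab_frame("scene");i=imaging.camera_info("scene")
for cx,cy in [(400,355),(410,350),(450,343),(500,330),(510,320),(450,250),(430,200)]:
    u,v=270+cx//6,100+cy//6
    for dv in (0,-1,1):
        z=d[v+dv,u];X=i['R'].T@(np.array([(u-i['cx'])/i['fx']*z,(v+dv-i['cy'])/i['fy']*z,z])-i['t']);print(u,v+dv,p[v+dv,u],X.round(1),(B.T@(X[:2]-C)).round(1))
go(C,[60,42],233)
print(env.grip_depth, state())
```

```text
336 159 [42 46 46] [579.1  71.  263.2] [ 46.2 -28.3]
336 158 [43 46 47] [578.4  70.  265.9] [ 45.6 -29.3]
336 160 [52 51 52] [579.2  70.9 261.5] [ 46.2 -28.4]
338 158 [46 50 50] [581.1  68.9 265.6] [ 48.4 -30.1]
338 157 [47 47 49] [581.2  69.1 267.3] [ 48.5 -29.9]
338 159 [53 53 55] [581.7  69.5 263.2] [ 48.9 -29.4]
345 157 [57 60 59] [594.3  69.6 261.8] [ 61.3 -27.8]
345 156 [42 47 47] [592.5  67.4 265.7] [ 59.9 -30.2]
345 158 [97 96 92] [630.7 118.4 214.3] [91.2 25.4]
353 155 [75 63 54] [606.4  66.4 262.7] [ 73.8 -29.4]
353 154 [45 47 46] [605.   64.7 266.2] [ 72.6 -31.2]
353 156 [135 106  78] [823.4 346.8  -2.3] [252.9 276.7]
355 153 [77 66 54] [609.   65.3 266. ] [ 76.5 -30.1]
355 152 [67 58 53] [608.3  64.5 268.6] [ 75.9 -30.9]
355 154 [105  87  64] [831.6 350.4  -1.9] [260.6 281.3]
345 141 [45 49 54] [589.2  65.1 294.7] [ 57.  -32.8]
345 140 [42 46 50] [588.9  64.7 296.7] [ 56.6 -33.2]
345 142 [48 52 53] [588.6  64.  293.9] [ 56.4 -34. ]
341 133 [42 44 49] [581.6  65.1 310.8] [ 49.3 -33.8]
341 132 [42 47 48] [581.5  65.1 312.5] [ 49.2 -33.8]
341 134 [40 45 47] [581.   64.2 310. ] [ 48.8 -34.8]
rel stem [ 60.9 -20.3] z 235.2 delta cm [ 0.1   0.22 -6.23] F bath [0.1 0.2] 0.3 w 0.6 t 4.45
18.8 {'time_s': 4.45, 'qpos': array([6.27076118e+00, 1.92201504e+01, 8.16567349e+01, 8.74548697e-03,
       7.91080800e+01, 1.03734578e+02]), 'qvel': array([ 0.37640412,  0.22775933, -0.13492245, -0.07797692, -0.0278333 ,
        0.00123511]), 'effort': array([-2.35619964e-01, -4.32490718e+01, -2.42528057e+01,  1.29346878e-03,
       -7.79902074e-02, -8.33767499e-04]), 'ee_pos': array([594.81782055,  76.98484741, 235.21659215]), 'ee_rot': array([-9.00119124e+01,  1.25656270e-02,  1.72534531e+02]), 'force': array([0.12120239, 0.14567036, 0.25923221]), 'torque': array([ 0.06898757,  0.02506159, -0.04253504]), 'gripper_width': 0.5784541018122896}
```

The depth image puts the real fingertips of the closed gripper at z≈262 where the TCP reads 235, so they passed just over the handle with nothing touched. I go back to the +y side, lower about 25 mm further, and check the tip height again.

```bash
python3 -m pendant '[{"delta_pos":[0,-3,0],"twist":[0,0,0],"grip":0},{"delta_pos":[0,-3,-2],"twist":[0,0,0],"grip":0},{"delta_pos":[0,-3,-4],"twist":[0,0,0],"grip":0},{"delta_pos":[0,-3,-6],"twist":[0,0,0],"grip":0},{"delta_pos":[0,-3,-6],"twist":[0,0,0],"grip":0}]'
python3 -m pendant '[{"delta_pos":[0,2,0],"twist":[0,0,0],"grip":0},{"delta_pos":[0,3.5,0],"twist":[0,0,0],"grip":0},{"delta_pos":[0,4.5,0],"twist":[0,0,0],"grip":0},{"delta_pos":[0,5.3,0],"twist":[0,0,0],"grip":0},{"delta_pos":[0,5.3,0],"twist":[0,0,0],"grip":0}]'
python3 - <<'E'
from h import *
go(C,[60,42],211)
p,d=imaging.grab_frame("scene");i=imaging.camera_info("scene")
c=p[100:200,270:400,::-1];cv2.imwrite("pics/scene4.png",cv2.resize(c,None,fx=6,fy=6,interpolation=2))
v,u=np.mgrid[110:190,300:380];z=d[110:190,300:380]
X=np.stack([(u-i['cx'])/i['fx']*z,(v-i['cy'])/i['fy']*z,z],-1)-i['t'];X=X@i['R']
r=(X[...,:2]-C)@B
m=(abs(r[...,0]-60)<18)&(abs(r[...,1]-40)<22)&(z>0)
print(m.sum(),np.sort(X[...,2][m])[:12].round(1))
E
```

```text
time_s: 4.95
ee_pos: [602.7, 138.9, 264.8]
ee_rot: [-90.1, -0.0, 172.7]
force: [0.1, -0.7, 0.0]
gripper_width: 0.6
time_s: 5.45
ee_pos: [602.1, 136.0, 211.1]
ee_rot: [-89.9, -0.1, 172.5]
force: [-0.3, -0.2, -0.3]
gripper_width: 0.6
rel stem [60.6 39.1] z 211.1 delta cm [ 0.06  0.01 -0.29] F bath [-0.3 -0.3] -0.3 w 0.6 t 5.45
596 [202.5 206.6 207.5 209.2 210.  210.1 210.3 210.4 211.4 212.  212.  212.3]
```

View pics/scene4.png

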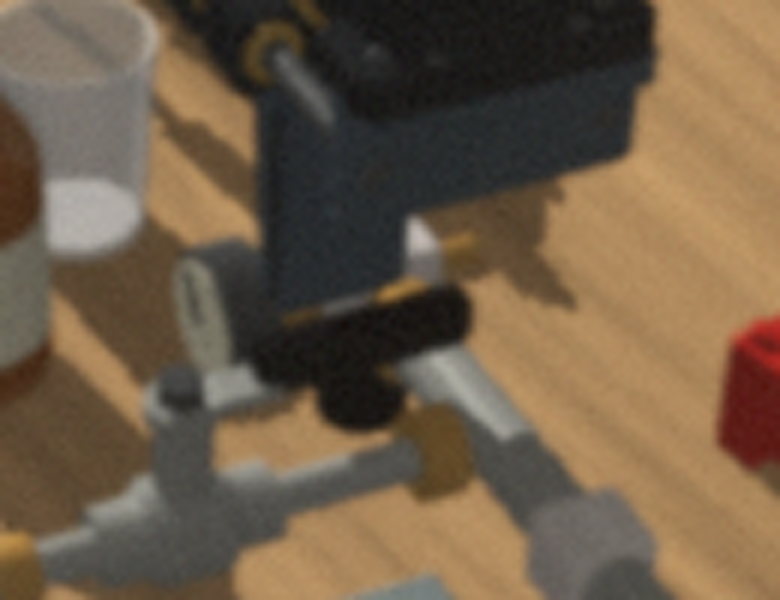

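Run:
```python
from h import *
p,d=imaging.grab_frame("scene");i=imaging.camera_info("scene")
for u in (320,325,330):
  for v in range(144,153):
    z=d[v,u];X=i['R'].T@(np.array([(u-i['cx'])/i['fx']*z,(v-i['cy'])/i['fy']*z,z])-i['t']);print(u,v,p[v,u],X[2].round(1),(B.T@(X[:2]-C)).round(1))
```

```text
320 144 [42 45 46] 252.0 [47.5 29.2]
320 145 [38 43 45] 251.2 [46.8 27.9]
320 146 [41 43 45] 249.4 [46.8 27.8]
320 147 [37 40 41] 246.7 [47.3 28.9]
320 148 [35 38 42] 244.6 [47.5 29.1]
320 149 [44 44 47] 240.7 [48.7 31.6]
320 150 [50 48 44] 240.4 [47.8 29.6]
320 151 [70 59 41] 206.3 [66.9 69.2]
320 152 [77 59 34] 204.0 [67.  69.5]
325 144 [38 42 45] 248.9 [56.5 30. ]
325 145 [39 42 44] 247.4 [56.3 29.5]
325 146 [38 41 45] 245.9 [56.1 29. ]
325 147 [41 45 47] 243.7 [56.3 29.4]
325 148 [39 42 44] 240.7 [57.  30.7]
325 149 [61 59 59] 237.1 [58.1 32.8]
325 150 [96 92 86] 211.0 [72.9 62.5]
325 151 [93 88 84] 207.4 [73.8 64.3]
325 152 [59 56 50] 254.4 [44.2  4.5]
330 144 [39 44 48] 245.4 [65.9 31.2]
330 145 [41 45 46] 245.6 [64.6 28.6]
330 146 [40 44 44] 243.2 [64.9 29.1]
330 147 [47 46 49] 240.8 [65.3 29.8]
330 148 [69 70 67] 214.1 [81.  60.3]
330 149 [85 81 75] 212.1 [81.  60.2]
330 150 [78 71 67] 211.6 [80.1 58.3]
330 151 [46 41 37] 256.4 [50.9  1.2]
330 152 [27 22 20] 256.3 [49.9 -0.9]
```

The tip is now at z≈238, beside the handle. I lower 4 mm more and push.

```bash
python3 -m pendant '[{"delta_pos":[0,0.4,0.3],"twist":[0,0,0],"grip":0},{"delta_pos":[0,0.4,1],"twist":[0,0,0],"grip":0},{"delta_pos":[0,0.4,1.7],"twist":[0,0,0],"grip":0},{"delta_pos":[0,0.4,2.3],"twist":[0,0,0],"grip":0},{"delta_pos":[-0.2,0.4,3.0],"twist":[0,0,0],"grip":0}]'
python3 - <<'E'
from h import *
go(C,[61,-21],207)
p,d=imaging.grab_frame("wrist");cv2.imwrite("pics/wrist5.png",p[:,:,::-1])
E
```

```text
time_s: 6.05
ee_pos: [599.9, 107.5, 208.3]
ee_rot: [-90.2, -0.1, 172.5]
force: [-2.1, 5.3, 1.0]
gripper_width: 0.5
rel stem [62.1 10.5] z 208.3 delta cm [0.1  0.12 3.15] F bath [-2.8  5. ] 1.0 w 0.5 t 6.05
```

View pics/wrist5.png

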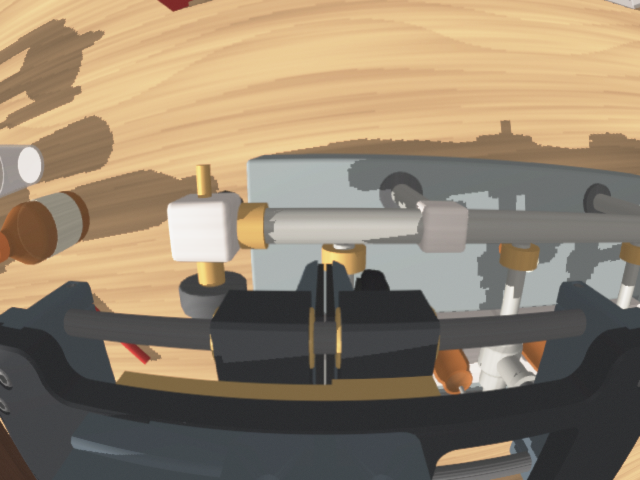

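Contact is made: about 5 N, with the handle at (372,280) moving ahead of the finger. I continue along the arc.

```bash
python3 -m pendant '[{"delta_pos":[0,0,0.7],"twist":[0,0,0],"grip":0},{"delta_pos":[0,0,1.4],"twist":[0,0,0],"grip":0},{"delta_pos":[0,0,2.1],"twist":[0,0,0],"grip":0},{"delta_pos":[0.1,0,2.6],"twist":[0,0,0],"grip":0},{"delta_pos":[0.2,0,3.2],"twist":[0,0,0],"grip":0}]'
python3 -m pendant '[{"delta_pos":[0.3,0,0.5],"twist":[0,0,0],"grip":0},{"delta_pos":[0.6,0,1],"twist":[0,0,0],"grip":0},{"delta_pos":[0.9,0,1.5],"twist":[0,0,0],"grip":0},{"delta_pos":[1.2,0,2.0],"twist":[0,0,0],"grip":0},{"delta_pos":[1.4,0,2.2],"twist":[0,0,0],"grip":0}]'
python3 - <<'E'
from h import *
go(C,[23.5,-58],207)
p,d=imaging.grab_frame("scene");cv2.imwrite("pics/scene6.png",cv2.resize(p[100:400,180:540,::-1],None,fx=2,fy=2))
E
```

```text
time_s: 6.6
ee_pos: [595.0, 75.4, 208.4]
ee_rot: [-90.1, 0.1, 172.5]
force: [0.8, 5.8, 0.7]
gripper_width: 0.5
time_s: 7.1
ee_pos: [577.6, 54.1, 208.3]
ee_rot: [-90.0, 0.0, 172.5]
force: [2.6, 3.2, 0.3]
gripper_width: 0.2
rel stem [ 46.8 -45.3] z 208.3 delta cm [2.33 0.13 1.28] F bath [2.1 3.5] 0.3 w 0.2 t 7.1
```

View pics/scene6.png

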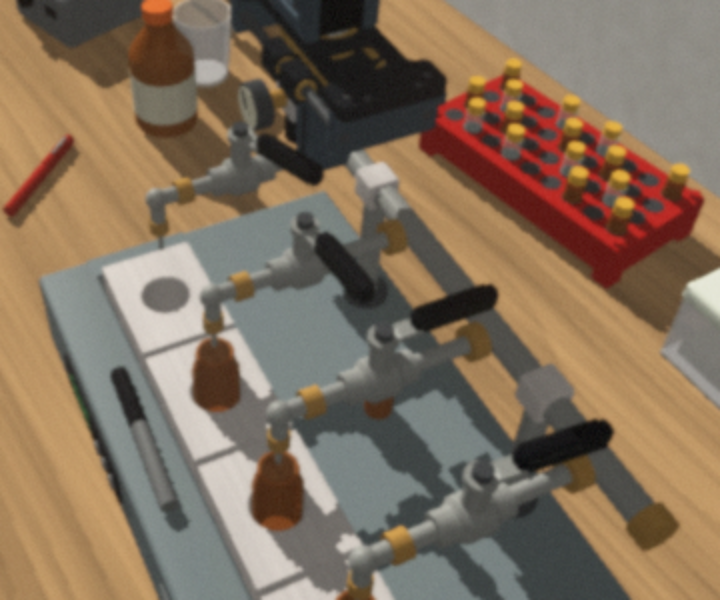

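Handle c, at (290,158), has turned to about 65°. I finish the arc.

```bash
python3 -m pendant '[{"delta_pos":[0.5,0,0.4],"twist":[0,0,0],"grip":0},{"delta_pos":[1,0,0.7],"twist":[0,0,0],"grip":0},{"delta_pos":[1.5,0,0.9],"twist":[0,0,0],"grip":0},{"delta_pos":[1.9,0,1.1],"twist":[0,0,0],"grip":0},{"delta_pos":[2.3,0,1.2],"twist":[0,0,0],"grip":0}]'
python3 - <<'E'
from h import *
go(C,[23.5,-58],207)
p,d=imaging.grab_frame("scene");cv2.imwrite("pics/scene7.png",cv2.resize(p[100:400,180:540,::-1],None,fx=2,fy=2))
E
```

```text
time_s: 7.65
ee_pos: [554.4, 45.8, 208.3]
ee_rot: [-90.0, 0.2, 172.5]
force: [11.6, 2.5, -4.9]
gripper_width: 0.5
rel stem [ 24.9 -56.5] z 208.3 delta cm [0.14 0.13 0.15] F bath [11.2  3.9] -4.9 w 0.5 t 7.65
```

View pics/scene7.png

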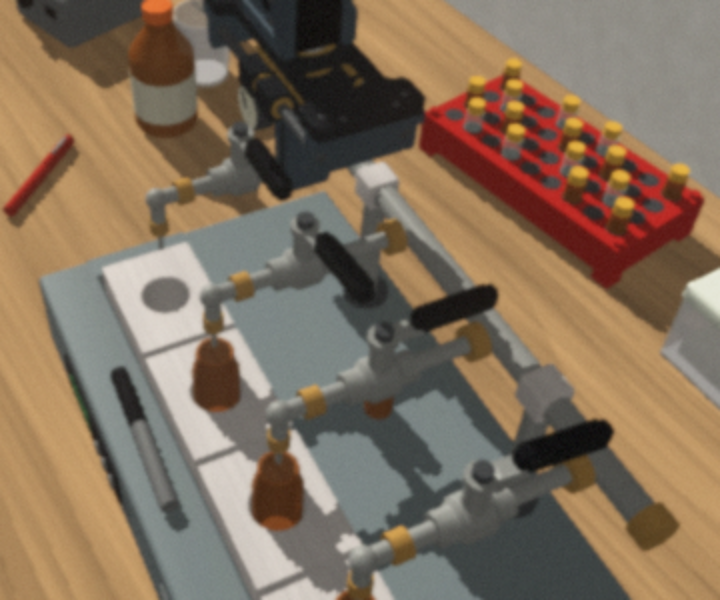

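Force has risen to 11 N, so the stop appears reached. One small push more confirms it.

```bash
python3 -m pendant '[{"delta_pos":[0.15,0,0],"twist":[0,0,0],"grip":0},{"delta_pos":[0.3,0,0],"twist":[0,0,0],"grip":0},{"delta_pos":[0.3,0,0],"twist":[0,0,0],"grip":0},{"delta_pos":[0.3,0,0],"twist":[0,0,0],"grip":0},{"delta_pos":[0.3,0,0],"twist":[0,0,0],"grip":0}]'
python3 -c "
from h import *
go(C,[23.5,-58],207)"
```

```text
time_s: 8.2
ee_pos: [554.6, 45.8, 208.5]
ee_rot: [-90.0, 0.6, 172.5]
force: [11.9, 0.1, -4.2]
gripper_width: 0.7
rel stem [ 25.1 -56.5] z 208.5 delta cm [0.16 0.15 0.15] F bath [11.8  1.7] -4.2 w 0.7 t 8.2
```

```bash
python3 -m pendant '[{"delta_pos":[-1,0,0],"twist":[0,0,0],"grip":0},{"delta_pos":[-2.5,0,0],"twist":[0,0,0],"grip":0},{"delta_pos":[-2.5,-3.5,0],"twist":[0,0,0],"grip":0},{"delta_pos":[-2.5,-7.5,0],"twist":[0,0,0],"grip":0},{"delta_pos":[-2.5,-7.5,0],"twist":[0,0,0],"grip":0}]'
python3 -m pendant '[{"delta_pos":[2,0,3],"twist":[0,0,0],"grip":0},{"delta_pos":[4,0,6],"twist":[0,0,0],"grip":0},{"delta_pos":[6.5,0,8.5],"twist":[0,0,0],"grip":0},{"delta_pos":[9,0,11.1],"twist":[0,0,0],"grip":0},{"delta_pos":[9,0,11.1],"twist":[0,0,0],"grip":0}]'
python3 - <<'E'
from h import *
go(D,[-40,-58],207)
p,d=imaging.grab_frame("top");cv2.imwrite("pics/top8.png",p[:,:,::-1]); handles(p)
p,d=imaging.grab_frame("wrist");cv2.imwrite("pics/wrist8.png",p[:,:,::-1])
E
```

```text
time_s: 8.7
ee_pos: [576.8, 42.5, 288.4]
ee_rot: [-90.0, 0.4, 172.5]
force: [0.4, -0.6, 0.1]
gripper_width: 0.4
time_s: 9.2
ee_pos: [467.1, -57.4, 282.9]
ee_rot: [-89.9, -0.2, 172.4]
force: [0.6, -0.2, 0.0]
gripper_width: 0.2
rel stem [-46.4 -60.8] z 282.9 delta cm [-0.67  7.59 -0.3 ] F bath [ 0.6 -0.1] 0.0 w 0.2 t 9.2
363 [417.6 220.8] [array([ 586.9, -122.9]), array([ 533.9, -115.6])] len 53.4 wid_px 10.3 cen [ 560.4 -119.3]
371 [494.3 229.6] [array([ 572.1, -236.5]), array([ 521.6, -225.8])] len 51.6 wid_px 11.4 cen [ 546.9 -231.2]
754 [315.6 247.4] [array([539.2,  83.6]), array([500.5, -13.6])] len 104.6 wid_px 19.9 cen [519.9  35. ]
```

View pics/top8.png

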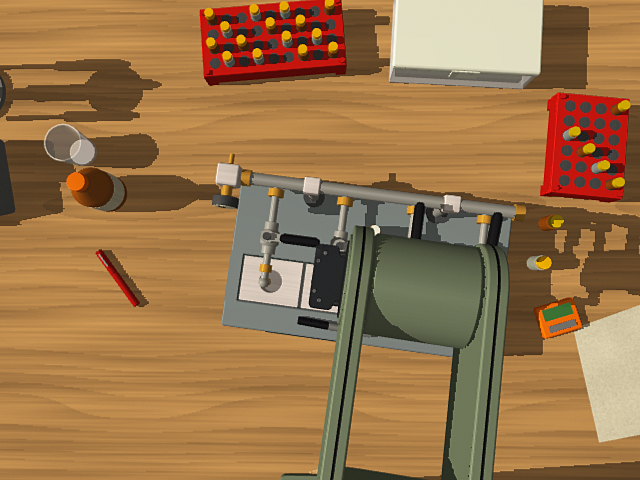

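View pics/wrist8.png

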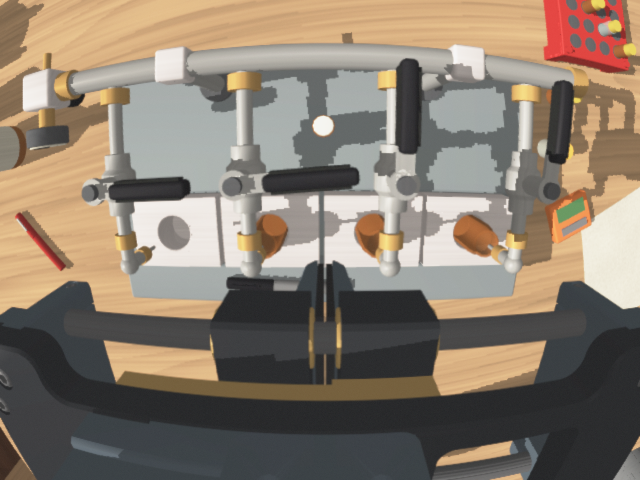

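The top view shows handle c at (300,240) across its branch, parallel to the header: shut. The wrist view shows the fingers at (325,270), in front of the outer part of handle d (tip at (358,175)). I lower there and begin pushing in +x.

```bash
python3 -m pendant '[{"delta_pos":[0,2,0],"twist":[0,0,0],"grip":0},{"delta_pos":[0,4,0],"twist":[0,0,0],"grip":0},{"delta_pos":[0,5.5,0],"twist":[0,0,0],"grip":0},{"delta_pos":[0,7,0],"twist":[0,0,0],"grip":0},{"delta_pos":[0,7.5,0],"twist":[0,0,0],"grip":0}]'
python3 -m pendant '[{"delta_pos":[-0.4,0,-0.1],"twist":[0,0,0],"grip":0},{"delta_pos":[-1,0,-0.2],"twist":[0,0,0],"grip":0},{"delta_pos":[-1.6,0,-0.2],"twist":[0,0,0],"grip":0},{"delta_pos":[-2.2,0,-0.2],"twist":[0,0,0],"grip":0},{"delta_pos":[-2.9,0,-0.2],"twist":[0,0,0],"grip":0}]'
python3 - <<'E'
from h import *
go(D,[-16,-58],207)
p,d=imaging.grab_frame("wrist");cv2.imwrite("pics/wrist9.png",p[:,:,::-1])
p,d=imaging.grab_frame("scene");cv2.imwrite("pics/scene9.png",cv2.resize(p[100:400,180:540,::-1],None,fx=2,fy=2))
E
```

```text
time_s: 9.8
ee_pos: [470.9, -54.5, 206.1]
ee_rot: [-90.0, -0.3, 172.6]
force: [0.3, 0.0, 0.4]
gripper_width: 0.3
time_s: 10.3
ee_pos: [499.9, -57.0, 208.6]
ee_rot: [-90.0, -0.1, 172.5]
force: [-4.6, 0.2, 4.4]
gripper_width: 0.5
rel stem [-14.  -56.2] z 208.6 delta cm [0.2  0.16 0.18] F bath [-4.6 -0.4] 4.4 w 0.5 t 10.3
```

View pics/wrist9.png

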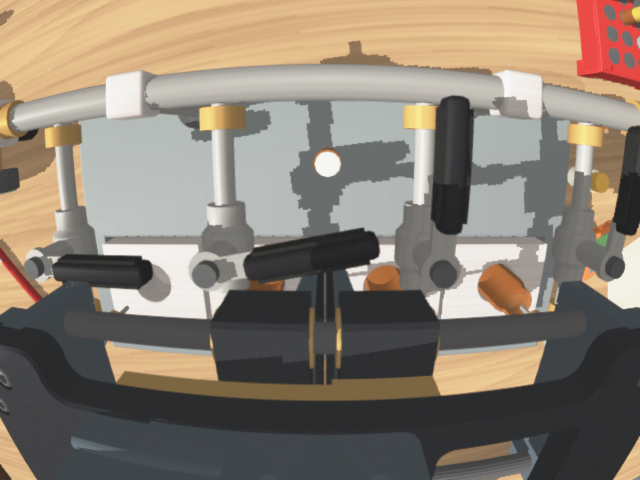

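View pics/scene9.png

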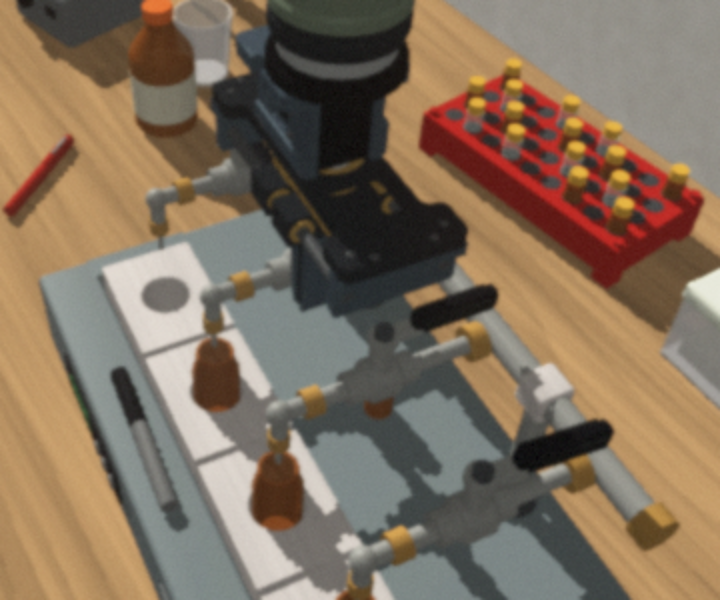

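Contact at 4.6 N, with handle d at (315,255) moving ahead of the finger. I continue along the arc.

```bash
python3 -m pendant '[{"delta_pos":[-0.6,0,0.4],"twist":[0,0,0],"grip":0},{"delta_pos":[-1.2,0,0.7],"twist":[0,0,0],"grip":0},{"delta_pos":[-2,0,0.6],"twist":[0,0,0],"grip":0},{"delta_pos":[-2.8,0,0.5],"twist":[0,0,0],"grip":0},{"delta_pos":[-3.6,0,0.4],"twist":[0,0,0],"grip":0}]'
python3 - <<'E'
from h import *
go(D,[45,-44],207)
p,d=imaging.grab_frame("wrist");cv2.imwrite("pics/wrist10.png",p[:,:,::-1])
E
```

```text
time_s: 10.9
ee_pos: [536.0, -66.0, 207.8]
ee_rot: [-90.0, -0.1, 172.5]
force: [-4.7, -0.3, 0.9]
gripper_width: 0.6
rel stem [ 22.9 -60.5] z 207.8 delta cm [-2.2   0.08 -1.65] F bath [-4.6 -0.9] 0.9 w 0.6 t 10.9
```

View pics/wrist10.png

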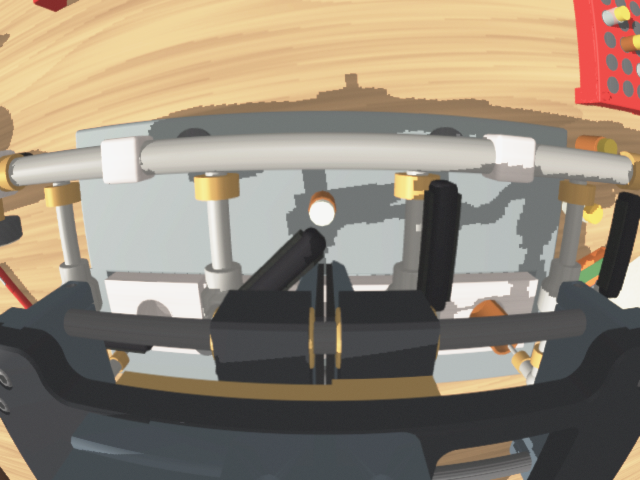

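Handle d is at about 45° (tip at (315,235)), well ahead of the finger, and the third handle at (440,245) is untouched.

```bash
python3 -m pendant '[{"delta_pos":[-0.6,0,-0.4],"twist":[0,0,0],"grip":0},{"delta_pos":[-1.1,0,-0.8],"twist":[0,0,0],"grip":0},{"delta_pos":[-1.6,0,-1.3],"twist":[0,0,0],"grip":0},{"delta_pos":[-2.1,0,-1.8],"twist":[0,0,0],"grip":0},{"delta_pos":[-2.5,0,-2.5],"twist":[0,0,0],"grip":0}]'
python3 -m pendant '[{"delta_pos":[-0.2,0,-0.4],"twist":[0,0,0],"grip":0},{"delta_pos":[-0.4,0,-0.8],"twist":[0,0,0],"grip":0},{"delta_pos":[-0.6,0,-1.1],"twist":[0,0,0],"grip":0},{"delta_pos":[-0.7,0,-1.4],"twist":[0,0,0],"grip":0},{"delta_pos":[-0.7,0,-1.6],"twist":[0,0,0],"grip":0}]'
python3 - <<'E'
from h import *
go(D,[55,-19],207)
p,d=imaging.grab_frame("wrist");cv2.imwrite("pics/wrist11.png",p[:,:,::-1])
E
```

```text
time_s: 11.45
ee_pos: [564.6, -44.0, 208.3]
ee_rot: [-90.0, 0.1, 172.5]
force: [-3.3, -2.2, 0.4]
gripper_width: 0.6
time_s: 11.95
ee_pos: [573.4, -29.1, 208.2]
ee_rot: [-90.0, 0.1, 172.5]
force: [-1.2, -3.2, -0.4]
gripper_width: 0.3
rel stem [ 55.3 -19.1] z 208.2 delta cm [ 0.03  0.12 -0.01] F bath [-0.8 -3.3] -0.4 w 0.3 t 11.95
```

View pics/wrist11.png

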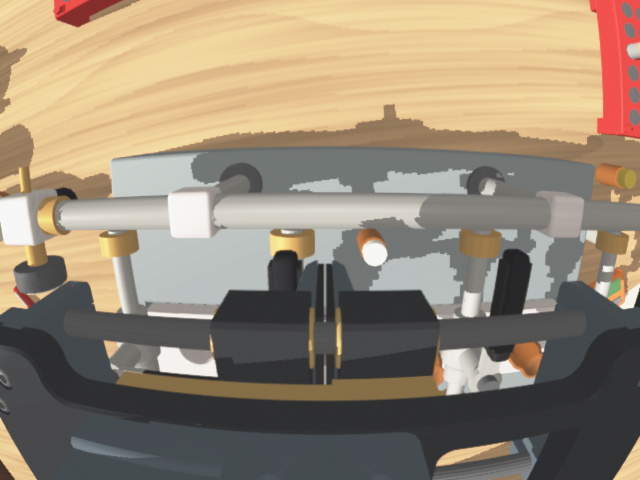

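Force is still about 3 N with no stop felt, so I push on in small steps.

```bash
python3 -m pendant '[{"delta_pos":[0,0,-0.1],"twist":[0,0,0],"grip":0},{"delta_pos":[0,0,-0.2],"twist":[0,0,0],"grip":0},{"delta_pos":[0,0,-0.3],"twist":[0,0,0],"grip":0},{"delta_pos":[0,0,-0.4],"twist":[0,0,0],"grip":0},{"delta_pos":[0,0,-0.5],"twist":[0,0,0],"grip":0}]'
python3 -c "
from h import *
go(D,[55,-19],207)"
```

```text
time_s: 12.5
ee_pos: [573.5, -28.7, 208.3]
ee_rot: [-89.5, 0.1, 172.5]
force: [-2.3, -15.5, 0.5]
gripper_width: 0.2
rel stem [ 55.4 -18.8] z 208.3 delta cm [0.04 0.13 0.02] F bath [ -0.3 -15.6] 0.5 w 0.2 t 12.5
```

The force rose to 15.6 N without motion: this is the open stop. I retreat and look.

```bash
python3 -m pendant '[{"delta_pos":[0,0,1],"twist":[0,0,0],"grip":0},{"delta_pos":[0,0,2.5],"twist":[0,0,0],"grip":0},{"delta_pos":[0,-3,2.5],"twist":[0,0,0],"grip":0},{"delta_pos":[0,-7,2.5],"twist":[0,0,0],"grip":0},{"delta_pos":[0,-11,2.5],"twist":[0,0,0],"grip":0}]'
python3 -m pendant '[{"delta_pos":[2,0,4.5],"twist":[0,0,0],"grip":0},{"delta_pos":[4,0,9],"twist":[0,0,0],"grip":0},{"delta_pos":[6,0,13.5],"twist":[0,0,0],"grip":0},{"delta_pos":[8,0,18],"twist":[0,0,0],"grip":0},{"delta_pos":[10,0,22.5],"twist":[0,0,0],"grip":0}]'
python3 -m pendant '[{"delta_pos":[2,0,4.5],"twist":[0,0,0],"grip":0},{"delta_pos":[4,0,9],"twist":[0,0,0],"grip":0},{"delta_pos":[6,0,13.5],"twist":[0,0,0],"grip":0},{"delta_pos":[8,0,18],"twist":[0,0,0],"grip":0},{"delta_pos":[10,0,22.5],"twist":[0,0,0],"grip":0}]'
python3 - <<'E'
from h import *
p,d=imaging.grab_frame("top");cv2.imwrite("pics/top12.png",p[:,:,::-1]); handles(p)
p,d=imaging.grab_frame("scene");cv2.imwrite("pics/scene12.png",p[:,:,::-1])
print(state()['time_s'])
E
```

```text
time_s: 13.0
ee_pos: [570.1, -49.0, 319.2]
ee_rot: [-90.1, -0.0, 172.5]
force: [0.4, -0.2, 1.0]
gripper_width: 0.8
time_s: 13.5
ee_pos: [440.9, -260.4, 318.5]
ee_rot: [-90.0, 0.1, 172.6]
force: [0.4, -1.5, 0.1]
gripper_width: 0.2
time_s: 14.0
ee_pos: [312.3, -470.9, 318.5]
ee_rot: [-90.0, 0.1, 172.5]
force: [0.8, -0.8, 0.5]
gripper_width: 0.4
355 [343.7 212. ] [array([601.6, -14.3]), array([544.2,  -5.8])] len 58.0 wid_px 9.6 cen [572.9 -10. ]
392 [417.4 222. ] [array([ 586.9, -122.8]), array([ 529.6, -114.9])] len 57.8 wid_px 10.5 cen [ 558.2 -118.9]
432 [493.9 232. ] [array([ 572.1, -236.7]), array([ 514.8, -224.5])] len 58.6 wid_px 11.6 cen [ 543.5 -230.6]
356 [299.4 240.1] [array([534.7,  84.7]), array([527. ,  26.2])] len 59.0 wid_px 9.3 cen [530.9  55.5]
14.1
```

View pics/top12.png

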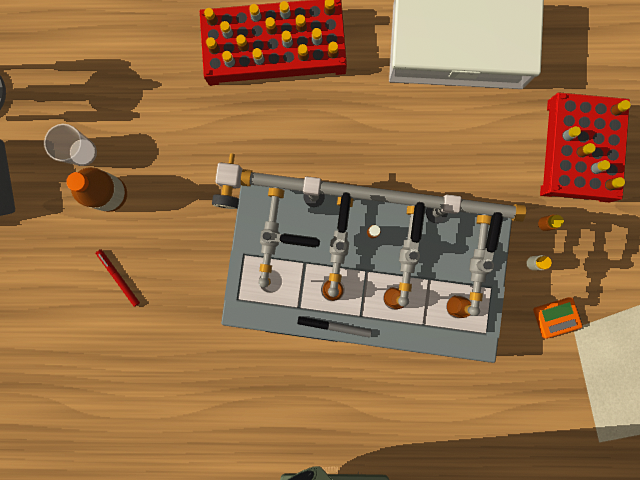

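View pics/scene12.png

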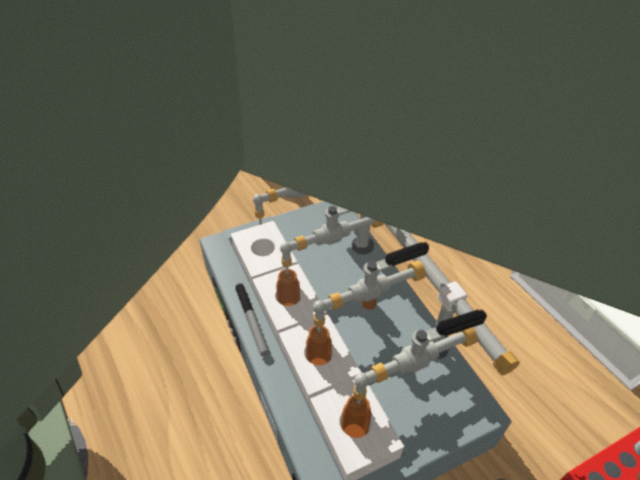

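The top view shows handle c across its branch at (299,240), at -97.5° against the bath's -97.4°. Handle d lies along its branch at (344,212), within about 0.02 rad of open. The other two handles have not moved, and the vials stand as before at (332,290), (395,298) and (460,307).

```bash
python3 -c "
from workcell import job
print(job.job_done())"
```

```text
the job is handed in; nothing more can be done
None
```

I pushed valve c (over the empty well) fully shut and valve d (over the waiting vial) fully open, using the closed fingertips from one side only. The job was handed in at about 14 s, and no verdict was reported.

- **Stops:** both valves were pushed until the finger stalled, at about 12 N for c and 16 N for d. That is well above the 3–5 N needed to turn them.
- **Final top view:** c is within about 0.01 rad of across its branch, and d within about 0.02 rad of along its branch. The yaw I took for the bath is uncertain by about 1°. The other two handles measured the same as at the start to 0.1 mm. The vials look unmoved, but I judged that by eye.
- **What went wrong:** the first pass at c slid just above the handle. The closed fingertips sat about 27 mm higher than the reported TCP, as the depth image showed. I lowered by that amount and repeated the push.
- **Not checked:** in the final scene view the arm hid handles c and d, so their end positions rest on the top view and the stall forces.

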